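# Open the ratchet bar clamp on a glued-up panel

### The arm

A 6-joint arm with a two-finger parallel gripper is mounted at the origin on the work surface; the furniture and walls round the work are solid. World frame = base frame: x ahead of the robot, y to its left, z up, the work surface at z = 0. Lengths are in m, angles in rad, forces in N, time in s.
With the tool pointing down it reaches from about 0.3 to 0.875 m from the base axis. Payload 6.4 kg.
Tool frame: the origin (TCP) lies between the finger pads; the fingertips stand 19 mm ahead of it and the grasp point (between the pads) is the TCP (ctrl.tips_ahead is the z of the fingertips in the tool frame, in m); z points along the fingers, y is the line along which they close (so a half turn about z gives the same grasp; the last joint's range is limited). The gripper opens to 85 mm and grips with 20 to 120 N. Pads are 22 mm wide; open, the fingers measure 114 mm over their backs; the gripper's body (76 mm by 85 mm) begins 54 mm behind the grasp point. The pads swing forward as they close: fully open they stand 13 mm farther back than shut.
Start: joints at [-0.206, 0.181, 1.607, -0, 1.354, -0.206], TCP at [0.575, 0, 0.25] pointing down, gripper open.
Joint ranges: [-2.99, 2.99], [-0.89, 2.07], [0.3, 2.58], [-1.14, 4.28], [0, 2.63], [-3.12, 3.12]. Speed limits (rad/s): [2.57, 2.57, 3.01, 3.14, 3.14, 3.14].

### API

Orientations are given as a unit quaternion [w, x, y, z].
In Python, from bench import readout, vision, ctrl gives the robot as it stands.
- The arm moves only by the tool play_rows, never from a script. Its arguments are lists of equal length, an entry for each row: "xyz": the shift along the tool's x, y, z in mm, a list of three; "rot": the turn, a rotation vector about the tool's x, y, z in rad, a list of three; "grip": the opening, from 0 (shut) to 1 (fully open). In form: {"xyz": [[x, y, z], ...], "rot": [[rx, ry, rz], ...], "grip": [grip, ...]}. A call has exactly 10 rows; each row is the pose to reach, as a shift and turn from the pose commanded when the call began, along the tool's axes at that moment; what a row does not reach only later rows make up. A row lasts 1/8 s, in which the tool goes at most 62.5 mm and 10.7 degrees, less where a joint would pass 70% of its speed; a pose out of reach is approached as far as the arm can. A call with a gripper value outside its range is refused whole. The fingers move at their own pace and stop on an object; the grip force is fixed at half the most. Time passes only in rows, so rows that repeat a pose let the fingers close, or fill a call up. It gives the time, the measured TCP pose, the force, the opening and the grip force at its end, in the units of the state.
- readout.get_obs(): the state, without advancing time (a new reading comes with each control period).
- vision.camera(name): name is "scene" or "side" or "wrist"; returns a dict with "color" (400x640x3 uint8, red, green, blue), "depth" (400x640 float32, m along the optical axis (not along the pixel's ray), 0 where there is no reading), "camera_matrix" (3x3 intrinsics, pixels), "k1" (the pictures are not rectified: a ray, as slopes to the right and down, at radius r is drawn at 1 + k1 r^2 times it, then the intrinsics apply), "extrinsics" (4x4, takes a point from camera to world coordinates); the wrist camera has in their place "hand_eye" (4x4, takes a point from camera to tool coordinates, whose origin is the TCP and whose axes are the flange's). Camera axes: x right, y down, z forward; pixel columns grow to the right and rows downward; lengths in m; the calibration is good to about 2 mm. A picture is of the moment at which its call begins: read the wrist's pose just before it.
- ctrl.hand_in(): hands the job in; it is judged then, once.
The state is a dict: "time_s": time; "q": joint angles; "dq": joint speeds; "joint_efforts": joint torques, N m; "eef_pos": TCP position; "eef_rot": TCP orientation; "wrist_force": force on the tool from outside, world axes, zero at the start; "torque": the same for the moment, N m; "opening": opening from 0.0 (shut) to 1.0 (fully open); "grasp_force": force on a finger pad.
Only numpy, scipy, OpenCV 4.12 (cv2) and the standard library are available. Lean on these libraries where they do the work, as an engineer would, in place of code of your own. Each camera call takes 0.05 s, during which the arm holds its last target. There are 200 camera calls.

### The job

The glue on the small white panel lying in the bar clamp has set, so open the clamp: press down the release lever on its sliding jaw and, keeping it down, push the jaw back along the bar, away from the panel, until it stands against the stop at the end; then take your hand away. Do it all by pressing and pushing with the fingertips, without forcing the clamp: pick nothing up, leave the panel lying where it is, and do not disturb the timer, the glue bottle and the tweezers round it.

Things in the scene. Friction and masses are not known exactly. Their poses are not given: they have to be found in the camera images.
- clamp: the ratchet bar clamp, screwed down on the table: an aluminium bar 22 mm wide, sawteeth along its top (20 mm high), from x = -386 to +67 mm. Origin on the table under the bar's centre line; x runs along the bar the way the sliding jaw opens, z up. At the -x end a fixed jaw, face at x = -351 mm, 60 mm high; at the +x end a stop 14 mm long, 30 mm wide, 22 mm high. The panel lies between the jaws
- clamp_jaw (a joint): place of the sliding jaw along the bar, m: starts at 0 to 0.006 next to the panel; 0.120 = against the end stop. A dark casting 46 mm wide, 95 mm long, 62 mm high; slides with 2.5 N friction (and 6 N per m/s), stays where left. Its pawl clicks freely towards the panel but blocks it within 10 mm towards the stop, unless the release lever is held down; let up, the pawl drops into the teeth again
- clamp_release (a joint): angle of the release lever, rad: near 0 = up, pawl in the teeth (up to 0.18 with the pawl lying on a tooth); above 0.19 the pawl is clear; 0.34 = down on its limit. A spring lifts it: fully pressed takes about 6 N straight down at the pad's middle. Its pivot crosses the bar 24 mm nearer the panel than the pad's middle and 24.5 mm below the pad's top
- release_pad (a point): middle of the top of the lever's steel thumb pad, 46 mm high when up, 8 mm lower fully pressed; x = -52 mm + jaw joint, y = 0 in the clamp's frame. The pad, 40 mm along the bar, 34 mm wide, lies in the jaw's thumb slot, open at the sides: the jaw's head (62 mm high) ends 34 mm before it; 29 mm beyond it (+x) the slot is closed by a push wall, part of the jaw, 6 mm thick, 46 mm wide, 60 mm high
- jaw_face (a point): middle of the sliding jaw's rubber face towards the panel, 40 mm above the table; travels with the jaw
- panel: the small white art panel, a square tray-like frame 235 x 235 mm and 34 mm high, 0.4 kg, loose; origin at the centre of its underside, which lies 20 mm above the table on the clamp's bar and on four small wooden blocks under its corners
- timer: round wind-up kitchen timer, white with a teal dial, 69 mm across and 43 mm high, loose; origin at the centre of its underside
- glue: white squeeze bottle of craft glue with a blue pointed cap, 35 x 47 mm and 154 mm high, standing loose; origin at the centre of its underside
- tweezers: steel tweezers lying on the table, 122 mm long (along their y), 19 mm wide and 9 mm high, loose; origin at the middle of the underside

How it is judged:
On the way, in this order (a step that is already met when the one before it is completed fails the run):
1. the release lever is pressed down, pawl clear of the teeth, with the jaw still beside the panel (value of joint clamp_release above 0.19 rad and value of joint clamp_jaw below 0.03 m), for 0.05 s.
2. the jaw is pushed back to the end stop (value of joint clamp_jaw above 0.114 m), for 0.1 s.
At the end, for the whole second after the job is handed in: The sliding jaw stands within 8 mm of the end stop (joint over 0.112 m of 0.120 m) and at rest; the panel lies within 12 mm of where it was, and the timer, glue bottle and tweezers within 20 mm of where they were (value of joint clamp_jaw above 0.112 m and velocity of joint clamp_jaw between -0.005 and 0.005 m/s and distance of panel from where it was at the start of the episode below 0.012 m and linear speed of panel below 0.01 m/s and distance of each of timer, glue, tweezers from where it was at the start of the episode below 0.02 m); the robot touches nothing.
It fails at once if the panel is lifted, tipped or pushed more than 15 mm (distance of panel from where it was at the start of the episode above 0.015 m or angle between panel's own z axis and vertical above 0.06 rad or height (world z) of panel above 0.028 m).
It fails at once if a bystander is lifted or knocked more than 25 mm (distance of any of timer, glue, tweezers from where it was at the start of the episode above 0.025 m or height (world z) of any of timer, glue, tweezers above 0.01 m).
It fails at once if the clamp is forced (more than 60 N on it) (contact force between the arm and clamp above 60 N).
It also fails if it takes over 35 s, if anything falls off the work surface, if the arm or the gripper's body presses on something with over 40 N, if the wrist force passes 120 N, or if a joint passes its speed limit or range.

## Working session

There is one attempt and no reset: what is moved stays moved. The work goes in short steps, Python scripts to look and compute and a tool call to move; the robot and the scene stay as the last step left them, time stands still between calls to the robot, and variables do not carry over. Pictures are saved under pics/ and viewed, at most 10 in all, crops included, and the job is handed in when it is done.

Besides the shell and the picture viewer there is one more tool, called as name(argument=value, ...), one argument or row to a line, values as JSON. play_rows: Moves the arm, as the interface text tells. Its arguments: {"type":"object","properties":{"xyz":{"type":"array","items":{"type":"array","items":{"type":"number"}}},"rot":{"type":"array","items":{"type":"array","items":{"type":"number"}}},"grip":{"type":"array","items":{"type":"number"}}},"required":["xyz","rot","grip"]}

```bash
mkdir -p pics
cat > h.py <<'E'
import numpy as np, cv2
from bench import readout, vision, ctrl
from scipy.spatial.transform import Rotation as R
def cloud(d, T):
    K=d["camera_matrix"]; h,w=d["depth"].shape
    u,v=np.meshgrid(np.arange(w),np.arange(h))
    p=np.stack([u,v],-1).reshape(-1,1,2).astype(np.float64)
    n=cv2.undistortPoints(p,K,np.array([d["k1"],0,0,0.])).reshape(h,w,2)
    z=d["depth"]; P=np.stack([n[...,0]*z,n[...,1]*z,z],-1)
    P=P@T[:3,:3].T+T[:3,3]; P[z==0]=np.nan
    return P
def tool(o):
    w,x,y,z=o["eef_rot"]; T=np.eye(4); T[:3,:3]=R.from_quat([x,y,z,w]).as_matrix(); T[:3,3]=o["eef_pos"]; return T
E
python3 - <<'E'
from h import *
o=readout.get_obs(); print(o)
for n in ["scene","side","wrist"]:
    d=vision.camera(n); cv2.imwrite(f"pics/{n}0.png",d["color"][...,::-1])
    T=d["extrinsics"] if "extrinsics" in d else tool(o)@d["hand_eye"]
    np.save(f"pics/{n}0.npy",cloud(d,T)); print(n,T[:3,3],T[:3,2],d["k1"])
E
```

```text
{'time_s': 0.0, 'q': array([-2.06316473e-01,  1.81525371e-01,  1.60803413e+00, -1.46672159e-05,
        1.35380169e+00, -2.06281564e-01]), 'dq': array([ 0.00157326, -0.00068343, -0.00056952,  0.00178988,  0.00051897,
        0.00043077]), 'joint_efforts': array([ 3.41415571e-04, -4.44869328e+01, -3.51340663e+01, -2.51131587e-04,
        9.11703974e-03,  3.43231875e-05]), 'eef_pos': array([5.74467015e-01, 1.15195559e-04, 2.49380314e-01]), 'eef_rot': array([-7.36178002e-04,  7.07117726e-01,  7.07095283e-01, -4.89928380e-04]), 'wrist_force': array([0.88407365, 0.0188795 , 0.38065886]), 'torque': array([0.00459529, 0.03517532, 0.01935961]), 'grasp_force': 0.0, 'opening': 1.0036287195604887}
scene [0.15157095 0.77203073 0.41485031] [ 0.4690686  -0.79850975 -0.37730203] -0.043334696446816284
side [ 0.07280208 -0.82215981  0.54223503] [ 0.44973793  0.78387015 -0.42811608] -0.11037341253371775
wrist [0.57393283 0.06811673 0.3714297 ] [-0.00151947 -0.26637163 -0.9638692 ] 0.0018086644414506672
```

View pics/scene0.png

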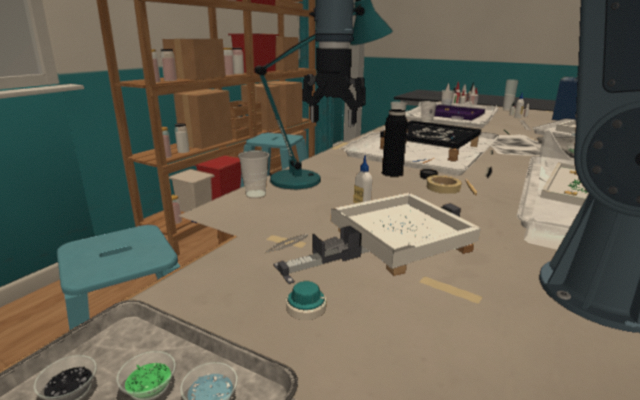

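View pics/side0.png

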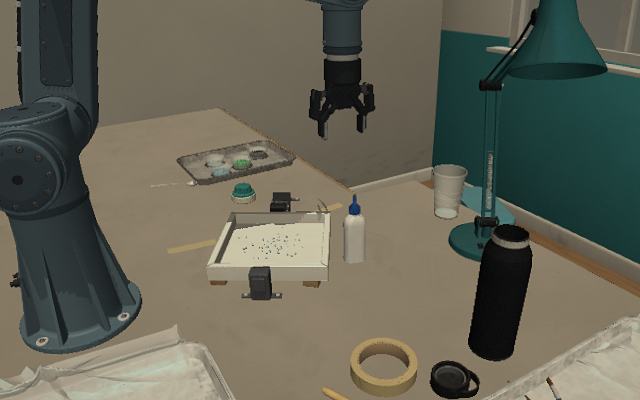

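View pics/wrist0.png

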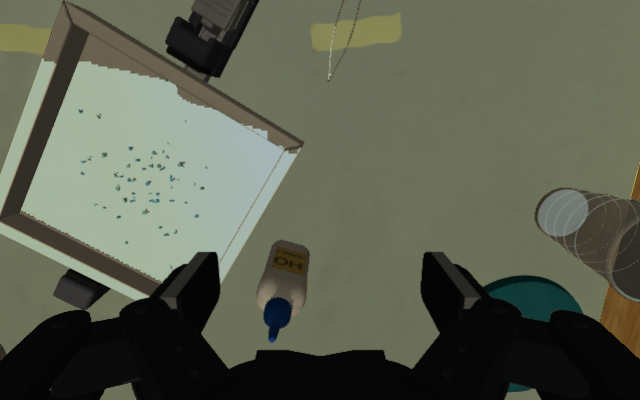

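The scene view shows the jaw at about (330,245), with the bar and stop running to (283,270), the tweezers at (290,243), the timer at (306,300) and the bottle at (363,185). In the wrist view the jaw is at (215,35), the tweezers at (340,40) and the bottle at (280,280). I'll build a top-down colour/height map from the clouds.

Run:
```python
from h import *
x0,x1,y0,y1=0.2,0.75,-0.42,0.13; s=1000
img=np.zeros((550,550,3),np.uint8); hz=np.full((550,550),-1.)
for n in ["scene","side","wrist"]:
    P=np.load(f"pics/{n}0.npy").reshape(-1,3); C=cv2.imread(f"pics/{n}0.png").reshape(-1,3)
    m=np.isfinite(P[:,0])&(P[:,0]>x0)&(P[:,0]<x1)&(P[:,1]>y0)&(P[:,1]<y1)&(P[:,2]<0.17)&(P[:,2]>-.02)
    P=P[m];C=C[m]
    t=np.abs(P[:,2])<.008; print(n,len(P),np.median(P[t,2]))
    for p,c in zip(P,C):
        i=int((x1-p[0])*s);j=int((y1-p[1])*s)
        if p[2]>hz[i,j]: cv2.circle(img,(j,i),1,[int(v) for v in c],-1); hz[i,j]=p[2]
    sat=C.max(1).astype(int)
    d=(sat<75)&(P[:,2]>.03)&(P[:,2]<.075)
    np.save(f"pics/d_{n}.npy",P[d])
    # bins of heights of dark pts
    print(n,d.sum(),np.percentile(P[d],[5,50,95],axis=0).round(3) if d.sum() else '')
cv2.imwrite("pics/top.png",img)
```

```text
scene 18993 0.00011866137220906126
scene 510 [[ 0.302 -0.417  0.033]
 [ 0.471 -0.106  0.054]
 [ 0.599  0.128  0.069]]
side 44304 0.0004238258071042056
side 675 [[ 0.295 -0.141  0.032]
 [ 0.318 -0.124  0.052]
 [ 0.468  0.118  0.061]]
wrist 133822 -0.0006816770653552962
wrist 9599 [[ 0.264 -0.123  0.032]
 [ 0.334 -0.007  0.046]
 [ 0.541  0.123  0.061]]
```

View pics/top.png

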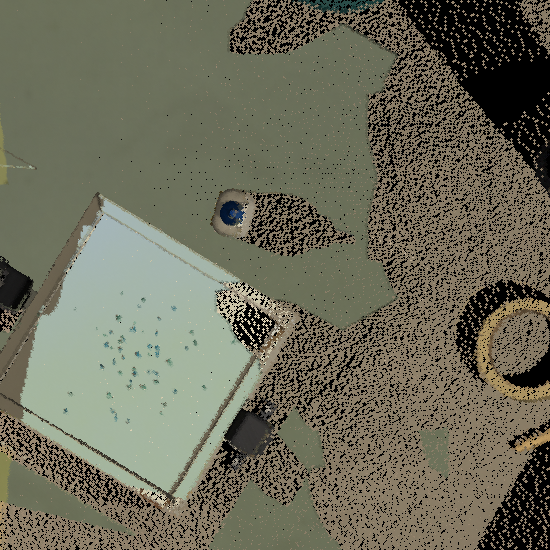

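The panel is a square turned by about 30°. The fixed jaw is at roughly (0.32,-0.12) and the sliding jaw at (0.465,0.118), so the bar yaw is about 58°. I'll move over the jaw, align the tool, close the fingers and look from near.

play_rows(
  xyz=[
    [25,-8,0],
    [50,-16,0],
    [80,-24,0],
    [110,-32,0],
    [140,-40,0],
    [170,-50,0],
    [190,-60,0],
    [205,-65,0],
    [205,-65,0],
    [205,-65,0],
  ],
  rot=[
    [0,0,0.07],
    [0,0,0.14],
    [0,0,0.22],
    [0,0,0.3],
    [0,0,0.38],
    [0,0,0.46],
    [0,0,0.52],
    [0,0,0.56],
    [0,0,0.56],
    [0,0,0.56],
  ],
  grip=[0,0,0,0,0,0,0,0,0,0],
)

```text
time_s: 1.4
eef_pos: [0.5101, 0.2046, 0.2501]
eef_rot: [0.0, 0.875, 0.484, -0.0]
wrist_force: [-0.5, 0.4, -1.2]
opening: 0.001
grasp_force: 0.0
```

Run:
```python
from h import *
o=readout.get_obs(); d=vision.camera("wrist"); T=tool(o)@d["hand_eye"]
print(o["eef_pos"],tool(o)[:3,0],o["wrist_force"],o["opening"])
cv2.imwrite("pics/wrist1.png",d["color"][...,::-1]); np.save("pics/wrist1.npy",cloud(d,T))
```

```text
[0.5101329  0.20456837 0.25013545] [ 5.30569361e-01  8.47641445e-01 -3.66582927e-04] [-0.49606658  0.44337659 -1.18373354] 0.0014567135439031511
```

View pics/wrist1.png

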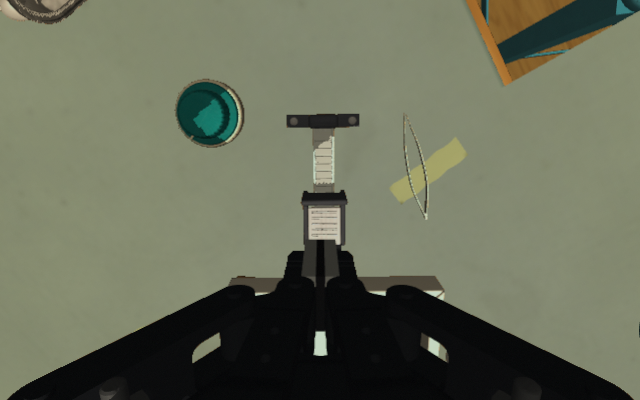

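This view shows the pad at about (325,225), the push wall at row 197, the bar up to the end stop at row 120, the timer at (210,113) and the tweezers at (417,170). The bar runs almost straight up the image. Next I'll get the coordinates.

Run:
```python
from h import *
P=np.load("pics/wrist1.npy"); C=cv2.imread("pics/wrist1.png")
for uv in [(325,225),(312,225),(338,225),(325,210),(325,240),(324,196),(306,196),(344,196),(323,160),(323,120),(290,121),(357,121),(323,126)]:
    print(uv,P[uv[1],uv[0]].round(4))
# direction: bright bar + stop centre line
def cen(m): 
    q=P[m]; q=q[np.isfinite(q[:,0])]; return q
z=P[...,2]; m=np.zeros(z.shape,bool); m[138:182,300:350]=1
bar=cen(m&(z>.008)&(z<.024)); print("bar",len(bar),bar.mean(0))
m[:]=0; m[203:246,296:352]=1; pad=cen(m&(C.min(2)>110)); print("pad",len(pad),pad.mean(0),np.percentile(pad[:,2],[10,50,90]))
m[:]=0; m[188:206,296:352]=1; w=cen(m&(z>.052)); print("wall",len(w),w.mean(0),np.percentile(w[:,2],[10,50,90]))
W0=np.load("pics/wrist0.npy").reshape(-1,3); S=np.load("pics/side0.npy").reshape(-1,3)
for q in (W0,S):
    k=(np.hypot(q[:,0]-.315,q[:,1]+.12)<.045)&(q[:,2]>.056)&(q[:,2]<.065); fj=q[k]; print("fixed",k.sum(),np.median(fj,0),fj.mean(0)); a=fj[:,:2]; r=cv2.minAreaRect((a*1000).astype(np.float32)); print(r)
f=fj.mean(0)
for q in (bar.mean(0),pad.mean(0),w.mean(0)):
    dd=(q-f)[:2]; print("yaw",np.degrees(np.arctan2(dd[1],dd[0])),np.linalg.norm(dd))
r=cv2.minAreaRect((w[:,:2]*1000).astype(np.float32));print("wallrect",r)
r=cv2.minAreaRect((pad[:,:2]*1000).astype(np.float32));print("padrect",r)
```

```text
(325, 225) [0.4864 0.1586 0.0419]
(312, 225) [0.4752 0.1659 0.0424]
(338, 225) [0.4975 0.1507 0.0398]
(325, 210) [0.4945 0.1715 0.0388]
(325, 240) [0.5171 0.2133 0.2348]
(324, 196) [0.5022 0.1858 0.0434]
(306, 196) [0.4866 0.1952 0.042 ]
(344, 196) [0.5192 0.1751 0.0432]
(323, 160) [0.5185 0.2135 0.016 ]
(323, 120) [0.5404 0.2487 0.0207]
(290, 121) [0.51   0.2657 0.0041]
(357, 121) [0.5703 0.2278 0.0023]
(323, 126) [0.5372 0.2436 0.0203]
bar 927 [0.51877545 0.2141473  0.01710875]
pad 1556 [0.48278278 0.15544591 0.02622189] [-0.00105724  0.03953805  0.04252761]
wall 321 [0.50023906 0.18438525 0.05735725] [0.05444159 0.05777326 0.05911114]
fixed 790 [ 0.31621097 -0.12009135  0.05801793] [ 0.31626448 -0.12014149  0.05797844]
((316.5773010253906, -119.22644805908203), (32.651798248291016, 37.31247329711914), 60.02921676635742)
fixed 181 [ 0.31439379 -0.12405755  0.05886066] [ 0.31444872 -0.12363288  0.0588345 ]
((315.0006408691406, -122.0924301147461), (29.028837203979492, 38.14523696899414), 57.82462692260742)
yaw 58.829821253494494 0.394771906401439
yaw 58.90256407639742 0.3259161327997139
yaw 58.902464098166064 0.35971268539346835
wallrect ((500.2962341308594, 184.01071166992188), (5.969955921173096, 45.757232666015625), 57.49627685546875)
padrect ((479.3848876953125, 149.43988037109375), (58.44746017456055, 65.244384765625), 58.194488525390625)
```

play_rows(
  xyz=[
    [-15,1,20],
    [-30,2,45],
    [-40,3,70],
    [-40,3,95],
    [-40,3,120],
    [-40,3,140],
    [-40,3,155],
    [-40,3,165],
    [-40,3,170],
    [-40,3,170],
  ],
  rot=[
    [0,0,0],
    [0,0,-0.008],
    [0,0,-0.008],
    [0,0,-0.008],
    [0,0,-0.008],
    [0,0,-0.008],
    [0,0,-0.008],
    [0,0,-0.008],
    [0,0,-0.008],
    [0,0,-0.008],
  ],
  grip=[0,0,0,0,0,0,0,0,0,0],
)

```text
time_s: 2.7
eef_pos: [0.4914, 0.1695, 0.0803]
eef_rot: [0.0, 0.873, 0.488, -0.0]
wrist_force: [-0.4, 0.5, -0.1]
opening: 0.005
grasp_force: 0.0
```

Run:
```python
from h import *
o=readout.get_obs(); d=vision.camera("wrist"); T=tool(o)@d["hand_eye"]; e=vision.camera("scene")
print(o["eef_pos"],o["wrist_force"],ctrl.tips_ahead)
a=d["color"][100:400,120:520,::-1]; b=cv2.resize(e["color"][190:310,260:420,::-1],(400,300))
cv2.imwrite("pics/n2.png",np.hstack([a,b]))
```

```text
[0.49139088 0.16952145 0.08032714] [-0.36243382  0.54080013 -0.09384969] 0.019
```

View pics/n2.png

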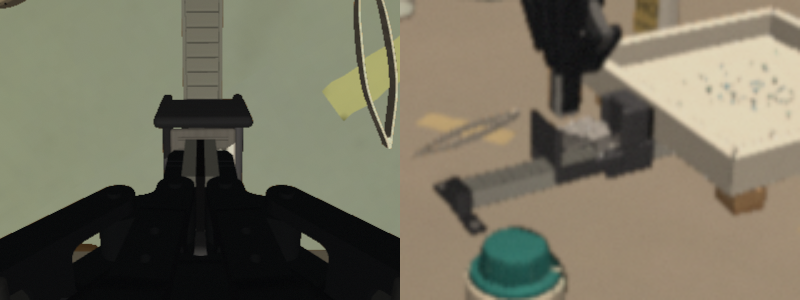

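The fingertips are centred in the slot above the pad, clear of the wall and the head. Now I'll press.

play_rows(
  xyz=[
    [0,0,5],
    [0,0,9],
    [0,0,12],
    [0,0,14],
    [0,0,16],
    [0,0,18],
    [0,0,20],
    [0,0,21],
    [0,0,22],
    [0,0,22],
  ],
  rot=[
    [0,0,0],
    [0,0,0],
    [0,0,0],
    [0,0,0],
    [0,0,0],
    [0,0,0],
    [0,0,0],
    [0,0,0],
    [0,0,0],
    [0,0,0],
  ],
  grip=[0,0,0,0,0,0,0,0,0,0],
)

```text
time_s: 4.05
eef_pos: [0.4916, 0.1698, 0.0586]
eef_rot: [0.0, 0.873, 0.488, 0.0]
wrist_force: [-0.9, 3.3, 4.3]
opening: 0.001
grasp_force: 2.4
```

play_rows(
  xyz=[
    [0,0,0.5],
    [0,0,1],
    [0,0,1.5],
    [0,0,1.5],
    [0,0,1.5],
    [0,0,1.5],
    [0,0,1.5],
    [0,0,1.5],
    [0,0,1.5],
    [0,0,1.5],
  ],
  rot=[
    [0,0,0],
    [0,0,0],
    [0,0,0],
    [0,0,0],
    [0,0,0],
    [0,0,0],
    [0,0,0],
    [0,0,0],
    [0,0,0],
    [0,0,0],
  ],
  grip=[0,0,0,0,0,0,0,0,0,0],
)

```text
time_s: 5.3
eef_pos: [0.4914, 0.1695, 0.0568]
eef_rot: [0.0, 0.873, 0.488, 0.0]
wrist_force: [0.3, 1.3, 5.2]
opening: -0.001
grasp_force: 2.4
```

Run:
```python
from h import *
o=readout.get_obs(); d=vision.camera("wrist"); e=vision.camera("scene")
print(o["eef_pos"],o["wrist_force"])
a=d["color"][100:400,120:520,::-1]; b=cv2.resize(e["color"][205:280,290:390,::-1],(400,300),interpolation=cv2.INTER_CUBIC)
cv2.imwrite("pics/n3.png",np.hstack([a,b]))
```

```text
[0.49135729 0.16949849 0.05679527] [0.33712539 1.33374794 5.21364275]
```

View pics/n3.png

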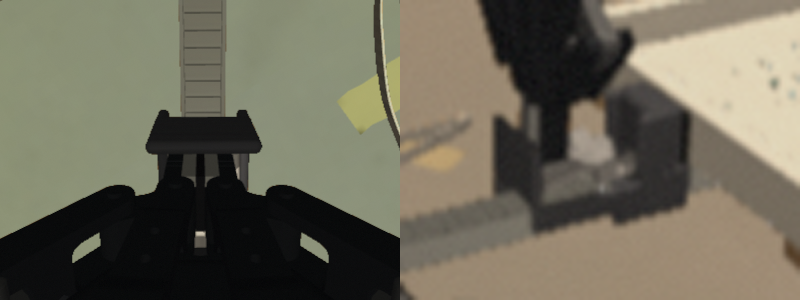

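The tip is about 8 mm down at 5.2 N, so the lever is near 0.3 rad and the pawl is clear. Now I'll push against the wall.

play_rows(
  xyz=[
    [2,0,0.5],
    [4,0,1],
    [6,0,1],
    [9,0,1],
    [13,0,1],
    [18,-0.2,1],
    [23,-0.2,1],
    [28,-0.3,1],
    [32,-0.3,1],
    [34,-0.3,1],
  ],
  rot=[
    [0,0,0],
    [0,0,0],
    [0,0,0],
    [0,0,0],
    [0,0,0],
    [0,0,0],
    [0,0,0],
    [0,0,0],
    [0,0,0],
    [0,0,0],
  ],
  grip=[0,0,0,0,0,0,0,0,0,0],
)

```text
time_s: 6.65
eef_pos: [0.5087, 0.1981, 0.0559]
eef_rot: [0.0, 0.873, 0.488, -0.001]
wrist_force: [-0.7, -2.5, 7.9]
opening: -0.002
grasp_force: 6.2
```

The jaw is sliding, with about 2.5 N of resistance. Continuing.

play_rows(
  xyz=[
    [5,0,0],
    [12,0,0],
    [20,0,0],
    [28,0,0],
    [37,0,0],
    [46,0,0],
    [55,0,0],
    [64,0,0],
    [71,0,0],
    [75,0,0],
  ],
  rot=[
    [0,0,0],
    [0,0,0],
    [0,0,0],
    [0,0,0],
    [0,0,0],
    [0,0,0],
    [0,0,0],
    [0,0,0],
    [0,0,0],
    [0,0,0],
  ],
  grip=[0,0,0,0,0,0,0,0,0,0],
)

```text
time_s: 7.9
eef_pos: [0.5478, 0.2623, 0.0559]
eef_rot: [0.0, 0.873, 0.488, -0.001]
wrist_force: [-1.7, -1.2, 8.7]
opening: -0.0
grasp_force: 6.3
```

play_rows(
  xyz=[
    [1,0,0],
    [2,0,0],
    [3,0,0],
    [4,0,0],
    [5,0,0],
    [6,0,0],
    [7,0,0],
    [8,0,0],
    [8,0,0],
    [8,0,0],
  ],
  rot=[
    [0,0,0],
    [0,0,0],
    [0,0,0],
    [0,0,0],
    [0,0,0],
    [0,0,0],
    [0,0,0],
    [0,0,0],
    [0,0,0],
    [0,0,0],
  ],
  grip=[0,0,0,0,0,0,0,0,0,0],
)

```text
time_s: 9.15
eef_pos: [0.5519, 0.269, 0.0559]
eef_rot: [0.0, 0.873, 0.488, -0.001]
wrist_force: [-3.4, -0.5, 8.5]
opening: 0.001
grasp_force: 5.9
```

play_rows(
  xyz=[
    [0.7,0,0],
    [1.4,0,0],
    [2,0,0],
    [2.6,0,0],
    [3.2,0,0],
    [3.8,0,0],
    [4.4,0,0],
    [5,0,0],
    [5,0,0],
    [5,0,0],
  ],
  rot=[
    [0,0,0],
    [0,0,0],
    [0,0,0],
    [0,0,0],
    [0,0,0],
    [0,0,0],
    [0,0,0],
    [0,0,0],
    [0,0,0],
    [0,0,0],
  ],
  grip=[0,0,0,0,0,0,0,0,0,0],
)

```text
time_s: 10.4
eef_pos: [0.5527, 0.2704, 0.0558]
eef_rot: [0.001, 0.873, 0.488, -0.004]
wrist_force: [-11.0, -13.6, 17.3]
opening: 0.0
grasp_force: 13.4
```

It stopped after about 118 mm of travel and the force rose, which fits the end stop. I'll relax the push and lift straight up.

play_rows(
  xyz=[
    [-1.5,0,0],
    [-3,0,-1],
    [-3,0,-4],
    [-3.5,0,-9],
    [-4,0,-15],
    [-4,0,-25],
    [-4,0,-40],
    [-4,0,-65],
    [-4,0,-95],
    [-4,0,-120],
  ],
  rot=[
    [0,0,0],
    [0,0,0],
    [0,0,0],
    [0,0,0],
    [0,0,0],
    [0,0,0],
    [0,0,0],
    [0,0,0],
    [0,0,0],
    [0,0,0],
  ],
  grip=[0,0,0,0,0,0,0,0,0,0],
)

```text
time_s: 11.65
eef_pos: [0.5535, 0.2704, 0.1783]
eef_rot: [0.0, 0.873, 0.488, 0.001]
wrist_force: [0.3, -0.2, -0.5]
opening: 0.002
grasp_force: 0.0
```

Run:
```python
from h import *
o=readout.get_obs(); d=vision.camera("wrist"); T=tool(o)@d["hand_eye"]; P=cloud(d,T); e=vision.camera("scene")
print(o["eef_pos"],o["wrist_force"])
q=P.reshape(-1,3); u=np.array([.5225,.853]); v=np.array([-.853,.5225])
w0=np.array([.5003,.1842]); r=q[:,:2]-w0
k=(q[:,2]>.054)&(q[:,2]<.064)&(abs(r@v)<.03)&(r@u>.08)&(r@u<.15)
print(k.sum(),np.percentile((r@u)[k],[2,50,98])if k.any() else'')
a=d["color"][50:350,120:520,::-1]; b=cv2.resize(e["color"][170:320,240:440,::-1],(400,300),interpolation=cv2.INTER_CUBIC)
cv2.imwrite("pics/n4.png",np.hstack([a,b]))
```

```text
[0.55345745 0.27043253 0.17832993] [ 0.30749391 -0.15505164 -0.50669816]
530 [0.11173595 0.11515826 0.11762598]
```

View pics/n4.png

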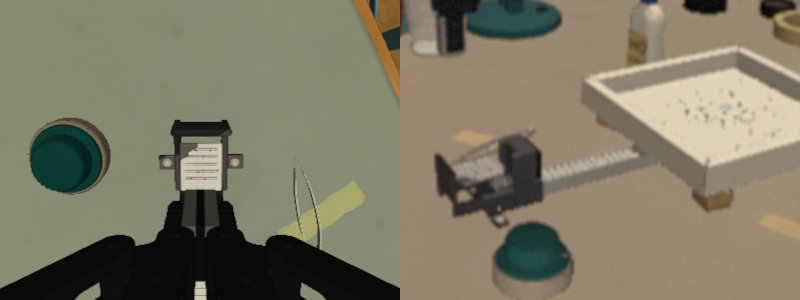

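The wall moved 115 mm and the jaw now stands over the end stop. The panel, timer, bottle and tweezers look undisturbed, and the hand is clear.

```bash
python3 -c "
from bench import ctrl; print(ctrl.hand_in())"
```

```text
the job is handed in; nothing more can be done
None
```

The job is handed in; no verdict came back. The release lever was held down while the jaw was pushed about 115 mm, until the force rose to about 17 N, which I took as the end stop; the hand is clear, and by eye the panel, timer, glue and tweezers did not move.

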